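# Pick the plywood spacer that matches the sample

## Robot

A 6-joint arm with a two-finger parallel gripper is mounted at the origin on the work surface. World frame = base frame: x ahead of the robot, y to its left, z up, the work surface at z = 0. Lengths are in m, angles in rad, forces in N, time in s.
With the tool pointing down it reaches from about 0.275 to 0.875 m from the base axis. Payload 12.5 kg.
Tool frame: the origin (TCP) lies midway between the tips of the shut fingers; the grasp point (between the pads) lies 19 mm behind it; z points along the fingers, y is the line along which they close (so a half turn about z gives the same grasp; the last joint's range is limited). The gripper opens to 85 mm and grips with 20 to 120 N. Pads are 22 mm wide; open, the fingers measure 114 mm over their backs; the gripper's body (76 mm by 85 mm) begins 54 mm behind the grasp point. The pads swing forward as they close: fully open they stand 13 mm farther back than shut.
Start: joints at [1.139, 0.351, 1.652, -0, 1.139, -0.085], TCP at [0.187, 0.517, 0.231] pointing down, gripper open.
Joint ranges: [-2.75, 2.75], [-0.79, 2.1], [0.01, 2.65], [-1.57, 4.71], [0.07, 3.14], [-2.87, 2.87]. Speed limits (rad/s): [2.22, 2.22, 2.79, 3.14, 3.14, 3.14].

## Interface

Orientations are given as a unit quaternion [x, y, z, w].
In Python, from workcell import arm gives the robot as it stands. The module is installed in compiled form; this text tells all that it offers.
- The arm moves only by the tool move_arm, never from a script. Its argument "steps" is a list that holds one entry, the list of rows, each a list of 7 numbers: the shift along the tool's x, y, z in cm, then the turn, a rotation vector about the tool's x, y, z in rad, then the opening, from 0 (shut) to 1 (fully open). In form: [[[x, y, z, rx, ry, rz, fingers], ...]]. A call has 1 to 12 rows; each row is the pose to reach, as a shift and turn from the pose commanded when the call began, along the tool's axes at that moment; what a row does not reach only later rows make up. A row lasts 1/10 s, in which the tool goes at most 50 mm and 8.59 degrees, less where a joint would pass 70% of its speed; a pose out of reach is approached as far as the arm can. A call with a gripper value outside its range is refused whole. The fingers move at their own pace and stop on an object; the grip force is fixed at half the most. Time passes only in rows, so rows that repeat a pose let the fingers close. It gives the time, the measured TCP pose, the force, the opening and the grip force at its end, in the units of the state.
- arm.get_state(): the state, without advancing time (a new reading comes with each control period).
- arm.camera(name): name is "scene" or "top" or "wrist"; returns a dict with "pixels" (384x512x3 uint8, red, green, blue), "z_map" (384x512 float32, m along the optical axis (not along the pixel's ray), 0 where there is no reading), "K" (3x3 intrinsics, pixels), "extrinsics" (4x4, takes a point from camera to world coordinates). Camera axes: x right, y down, z forward; pixel columns grow to the right and rows downward; lengths in m; the calibration is good to about 2 mm. A picture is of the moment at which its call begins.
- arm.close_job(): hands the job in; it is judged then, once.
The state is a dict: "clock": time; "joints": joint angles; "joint_vel": joint speeds; "joint_torque": joint torques, N m; "ee_pos": TCP position; "ee_rot": TCP orientation; "force": force on the tool from outside, world axes, zero at the start; "torque": the same for the moment, N m; "finger_gap": finger opening in m; "gripper_force": force on a finger pad.
Only numpy, scipy, OpenCV 4.12 (cv2) and the standard library are available. Lean on these libraries where they do the work, as an engineer would, in place of code of your own. Each camera call takes 0.05 s, during which the arm holds its last target. There are 200 camera calls.

## Task

Three low grey bins on the cutting mat hold plywood spacers of different shapes for a card sculpture. Take the one that has the same shape as the sample pinned to the wooden assembly board and lay it flat in the middle of the paper square beside the sample, lying in the same direction as the sample. Set it down rather than dropping it, and leave the other two spacers as they lie in their bins.

Things in the scene. Friction and masses are not known exactly. Their poses are not given: they have to be found in the camera images.
- spacer_double: Loose I-shaped spacer, pale plywood 16 mm thick, flat in one of the bins. Web 96 x 24 mm with a cross bar 66 x 18 mm at each end; grip it across the web, 60 mm free between the bars. Origin: middle of the underside; y along the web, x across, z up. Same after a half turn. Bin: 150 mm square, walls 4 mm thick, 20 high, floor 4; spacer within 10 mm of its middle; open 60 mm to clear the walls.
- spacer_tee: Loose T-shaped spacer, same plywood, flat in another bin: web 96 x 24 mm, 16 mm thick, one cross bar 66 x 18 mm at its +y end. Origin: middle of the web's underside; y along the web, z up.
- spacer_cross: Loose cross-shaped spacer, same plywood, flat in another bin: web 96 x 24 mm, 16 mm thick, one cross bar 66 x 18 mm across its middle. Origin: middle of the underside; y along the web, z up.
- square (a point): Centre of the white paper square (108 mm) on top of the fixed brown wooden board (230 mm along x, 140 along y, 10 thick), which stands in the row of bins, any place. Its axes are the board's, z up; the square is on the half nearer the robot. The sample, an I-shaped spacer 96 x 66 x 16 mm with two steel pin heads, is fixed on the other half, its middle 118 mm away in +x, its web along y.
There are look-alikes about, which are no part of the job. Leave any blue or green look-alike of the spacer_double alone.

How it is judged:
By the outcome, as a careful person would: the job done as asked, in the order asked, and still so for the second after the job is handed in, with the robot touching nothing.
It also fails if it takes over 40 s, if anything falls off the work surface, if the arm or the gripper's body presses on something with over 40 N, if the wrist force passes 120 N, or if a joint passes its speed limit or range.

## Working session

There is one attempt and no reset: what is moved stays moved. The work goes in short steps, Python scripts to look and compute and a tool call to move; the robot and the scene stay as the last step left them, time stands still between calls to the robot, and variables do not carry over. Pictures are saved under pics/ and viewed, at most 10 in all, crops included, and the job is handed in when it is done.

Besides the shell and the picture viewer there is one more tool, called after "Emit:" in YAML: its name, and indented under it one key for each argument. move_arm: Moves the arm, as the interface text tells. Its arguments: {"type":"object","properties":{"steps":{"type":"array","items":{"type":"array","items":{"type":"array","items":{"type":"number"}}}}},"required":["steps"]}

```bash
mkdir -p pics; cat > h.py <<'E'
import numpy as np, cv2
from workcell import arm
def cap(n,f=None):
    c=arm.camera(n); 
    if f: cv2.imwrite('pics/'+f,c['pixels'][:,:,::-1])
    np.savez(n+'.npz',**c); return c
def pts(c):
    K=c['K'];h,w=c['z_map'].shape;u,v=np.meshgrid(np.arange(w),np.arange(h));z=c['z_map']
    P=np.stack([(u-K[0,2])/K[0,0]*z,(v-K[1,2])/K[1,1]*z,z],-1)
    E=c['extrinsics'];return P@E[:3,:3].T+E[:3,3]
def ray(c,uv,h):
    uv=np.atleast_2d(uv).astype(float);K=c['K'];E=c['extrinsics']
    d=np.c_[(uv[:,0]-K[0,2])/K[0,0],(uv[:,1]-K[1,2])/K[1,1],np.ones(len(uv))]@E[:3,:3].T
    return E[:3,3]+d*((h-E[2,3])/d[:,2])[:,None]
E
python3 - <<'E'
from h import *
a=cap('top','top.png');b=cap('scene','scene.png')
for c in(a,b):print(c['K'].tolist(),c['extrinsics'].round(3).tolist())
s=arm.get_state();print(s['ee_pos'],s['ee_rot'],s['finger_gap'],s['clock'])
E
```

```text
[[385.593171354413, 0.0, 256.9275427597244], [0.0, 385.593171354413, 190.98319305353573], [0.0, 0.0, 1.0]] [[0.021, -0.989, 0.15, 0.334], [-1.0, -0.019, 0.016, -0.012], [-0.012, -0.15, -0.989, 0.987], [0.0, 0.0, 0.0, 1.0]]
[[357.4039960459792, 0.0, 254.29038858201395], [0.0, 357.4039960459792, 190.20607941740911], [0.0, 0.0, 1.0]] [[-0.828, 0.283, -0.485, 0.922], [0.561, 0.431, -0.707, 0.635], [0.009, -0.857, -0.515, 0.537], [0.0, 0.0, 0.0, 1.0]]
[0.18681085 0.51699751 0.23082547] [ 1.72516157e-01  9.85006556e-01 -4.99033715e-04 -1.05982380e-04] 0.08536296583648428 0.1
```

View pics/top.png

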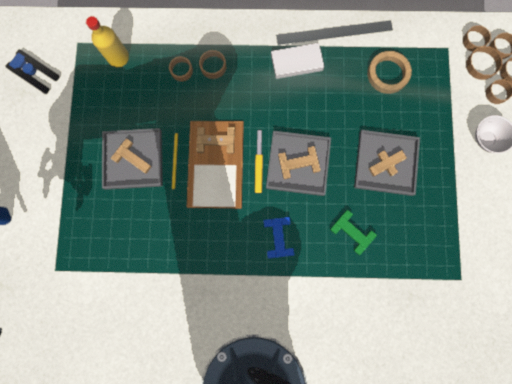

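View pics/scene.png

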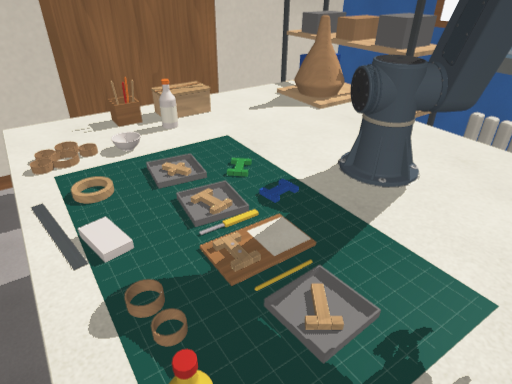

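The top view shows these I-shaped candidates: tan in the middle bin (299,161), blue (279,238), green (354,232), and the fixed sample on the board (216,138). The tee is at (130,156) and the cross at (388,162). The tan one at (299,161) fits: it is plywood, loose, lies in a grey bin and has two bars. The paper square is at about (214,185). Next I measure these and view the enlarged crop.

```bash
cat > m.py <<'E'
from h import *
def big(m):
    n,l,s,_=cv2.connectedComponentsWithStats(m.astype(np.uint8));return l==1+np.argmax(s[1:,4])
def wood(c,box):
    hsv=cv2.cvtColor(c['pixels'],cv2.COLOR_RGB2HSV);m=(hsv[...,0]>5)&(hsv[...,0]<25)&(hsv[...,1]>75)&(hsv[...,2]>90)
    b=np.zeros_like(m);b[box[1]:box[3],box[0]:box[2]]=1;return big(m&b)
def white(c,box):
    hsv=cv2.cvtColor(c['pixels'],cv2.COLOR_RGB2HSV);m=(hsv[...,1]<45)&(hsv[...,2]>95)
    b=np.zeros_like(m);b[box[1]:box[3],box[0]:box[2]]=1;return big(m&b)
E
python3 - <<'E'
from m import *
T=dict(np.load('top.npz'));S=dict(np.load('scene.npz'))
def rep(n,c,m,h):
    z=pts(c)[m][:,2];v,u=np.nonzero(m)
    W=ray(c,np.c_[u,v],h)[:,:2].astype(np.float32)
    r=cv2.minAreaRect(W*1000);b=cv2.boxPoints(r)
    print(n,m.sum(),'z pct',np.percentile(z,[5,25,50,75,95]).round(4),'mean',W.mean(0).round(4),'rect',np.round(r[0],1),np.round(r[1],1),round(r[2],1));return b
def tri(p,q):
    A=[]
    o=[];d=[]
    for c,uv in((T,p),(S,q)):
        a=ray(c,uv,0)[0];e=c['extrinsics'][:3,3];d.append((a-e)/np.linalg.norm(a-e));o.append(e)
    s=np.linalg.lstsq(np.c_[d[0],-d[1]],o[1]-o[0],rcond=None)[0];x=o[0]+s[0]*d[0];y=o[1]+s[1]*d[1]
    print('tri',((x+y)/2).round(4),'miss',np.linalg.norm(x-y).round(4))
mt=wood(T,(272,137,326,190));ms=wood(S,(185,183,238,218))
rep('I top',T,mt,.020);rep('I scene',S,ms,.020)
pt=white(T,(190,162,243,210));ps=white(S,(245,215,318,252))
rep('paper top',T,pt,.010);rep('paper scene',S,ps,.010)
c=lambda m:cv2.minAreaRect(np.argwhere(m)[:,::-1].astype(np.float32))[0]
f=lambda m:np.argwhere(m)[:,::-1].mean(0)
tri(f(pt),f(ps))
# spacer top face in the scene by depth
zz=pts(S)[...,2];top=ms&(zz>.016);tri(f(mt),f(top))
P=pts(T)
for n,uv in dict(board=(216,160),bin=(299,180),paper=(214,185),web=(299,161),green=(354,232)).items():print(n,P[uv[1],uv[0]].round(4))
hsv=cv2.cvtColor(T['pixels'],cv2.COLOR_RGB2HSV)
bm=np.zeros(pt.shape,bool);bm[110:215,180:250]=1;H=hsv[...,0];bm&=((H<25)&(hsv[...,1]>60)&(hsv[...,2]>50))|pt
rep('board',T,big(bm),.010)
ov=T['pixels'][:,:,::-1].copy()
for m,col in((mt,(0,0,255)),(pt,(255,0,0)),(big(bm),(0,255,0))):
    cv2.drawContours(ov,cv2.findContours(m.astype(np.uint8),0,1)[0],-1,col,1)
x=np.hstack([T['pixels'][110:215,180:340,::-1],ov[110:215,180:340]])
o2=S['pixels'][:,:,::-1].copy()
for m,col in((ms,(0,0,255)),(top,(0,255,255)),(ps,(255,0,0))):cv2.drawContours(o2,cv2.findContours(m.astype(np.uint8),0,1)[0],-1,col,1)
x=np.vstack([cv2.resize(x,(800,262),interpolation=2),cv2.resize(o2[170:290,170:330],(427,320))[:, :].copy() if 0 else cv2.copyMakeBorder(cv2.resize(o2[170:290,170:330],(427,320)),0,0,0,373,0)])
cv2.imwrite('pics/c1.png',x)
E
```

```text
I top 613 z pct [0.0094 0.0185 0.0201 0.0212 0.0233] mean [ 0.5575 -0.103 ] rect [ 557.8 -103. ] [68.2 96.7] 13.8
I scene 499 z pct [0.0062 0.0133 0.0184 0.0194 0.0205] mean [ 0.5635 -0.0928] rect [562.9 -94.2] [ 79.4 112.6] 13.6
paper top 1716 z pct [0.0076 0.0093 0.0106 0.0118 0.0134] mean [0.4946 0.1132] rect [494.5 113.4] [106.9 108. ] 1.0
paper scene 1241 z pct [0.0087 0.0096 0.0102 0.0108 0.0118] mean [0.4947 0.1135] rect [493.3 112.1] [108.3 107. ] 0.5
tri [0.4945 0.1133 0.0091] miss 0.0001
tri [ 0.5577 -0.1029  0.0164] miss 0.0013
board [0.5618 0.1113 0.0081]
bin [ 0.5136 -0.1051  0.0043]
paper [0.4953 0.1137 0.0103]
web [ 0.5598 -0.1032  0.0219]
green [ 0.3819 -0.2415  0.0177]
board 4671 z pct [0.007  0.0091 0.0106 0.0122 0.0265] mean [0.551  0.1132] rect [552.  113.3] [230.8 141.5] 0.3
```

View pics/c1.png

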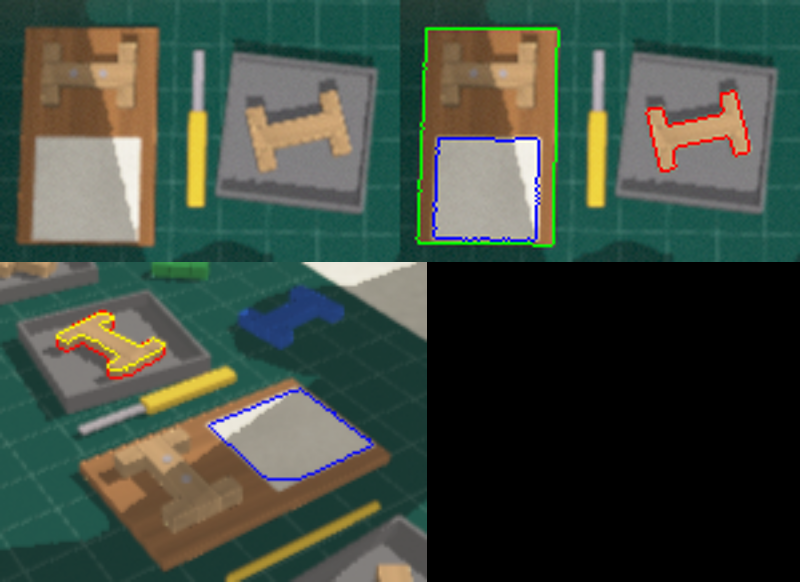

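The crop confirms the target: the tan I in the middle bin, with bars at both ends, same shape as the sample. Its centre is (0.5575, -0.103), its top is at z≈0.020 and its web yaw is about 13.8°. Measured over its bars it is 97 x 68 mm, which matches the text. The paper centre is (0.4945, 0.1133) at z≈0.010, 107 mm square, and the board yaw is about 0.5°.

```bash
cat > d.py <<'E'
import sys
from h import *
from scipy.spatial.transform import Rotation as R
# target x y z(m), yaw deg of tool y axis -> shift cm, rotvec in current tool axes
def delta(x,y,z,yaw):
    s=arm.get_state();R0=R.from_quat(s['ee_rot']);best=None
    for k in(0,180):
        a=np.radians(yaw+k);yv=np.array([np.cos(a),np.sin(a),0]);zv=np.array([0,0,-1.]);M=np.c_[np.cross(yv,zv),yv,zv]
        r=(R0.inv()*R.from_matrix(M)).as_rotvec()
        if best is None or np.linalg.norm(r)<np.linalg.norm(best):best=r
    print('pos',s['ee_pos'].round(4),'gap',s['finger_gap'].round(4),'t',s['clock'],'j',np.round(s['joints'],2))
    print('shift cm',(R0.inv().apply(np.array([x,y,z])-s['ee_pos'])*100).round(2),'rot',best.round(4))
if __name__=='__main__':delta(*map(float,sys.argv[1:5]))
E
python3 d.py .5575 -.103 .20 13.8
```

```text
Traceback (most recent call last):
  File "d.py", line 13, in <module>
    if __name__=='__main__':delta(*map(float,sys.argv[1:5]))
                            ~~~~~^^^^^^^^^^^^^^^^^^^^^^^^^^^
  File "d.py", line 11, in delta
    print('pos',s['ee_pos'].round(4),'gap',s['finger_gap'].round(4),'t',s['clock'],'j',np.round(s['joints'],2))
                                           ^^^^^^^^^^^^^^^^^^^^^
AttributeError: 'float' object has no attribute 'round'
```

```bash
sed -i "s/s\['finger_gap'\].round(4)/round(s['finger_gap'],4)/" d.py; python3 d.py .5575 -.103 .20 13.8
```

```text
pos [0.1868 0.517  0.2308] gap 0.0854 t 0.1 j [ 1.14  0.35  1.65 -0.    1.14 -0.08]
shift cm [-55.93 -45.71   3.13] rot [-1.000e-03  5.000e-04  9.832e-01]
```

Emit:
move_arm:
  steps:
    - [[-55.9,-45.7,3.1,0,0,0.983,0.7],[-55.9,-45.7,3.1,0,0,0.983,0.7],[-55.9,-45.7,3.1,0,0,0.983,0.7],[-55.9,-45.7,3.1,0,0,0.983,0.7],[-55.9,-45.7,3.1,0,0,0.983,0.7],[-55.9,-45.7,3.1,0,0,0.983,0.7],[-55.9,-45.7,3.1,0,0,0.983,0.7],[-55.9,-45.7,3.1,0,0,0.983,0.7],[-55.9,-45.7,3.1,0,0,0.983,0.7],[-55.9,-45.7,3.1,0,0,0.983,0.7],[-55.9,-45.7,3.1,0,0,0.983,0.7],[-55.9,-45.7,3.1,0,0,0.983,0.7]]

```text
clock: 1.3
ee_pos: [0.495, 0.0006, 0.2054]
ee_rot: [0.617, 0.787, -0.0, -0.0]
force: [1.4, 0.4, 0.7]
finger_gap: 0.0595
gripper_force: 0.0
```

```bash
python3 d.py .5575 -.103 .20 13.8
```

```text
pos [0.495  0.0006 0.2054] gap 0.0595 t 1.3 j [-0.09  0.28  1.82  0.    1.04 -0.33]
shift cm [-11.55   3.6    0.54] rot [-0.0001 -0.0001 -0.0002]
```

Emit:
move_arm:
  steps:
    - [[-11.5,3.6,0.5,0,0,0,0.7],[-11.5,3.6,0.5,0,0,0,0.7],[-11.5,3.6,0.5,0,0,0,0.7],[-11.5,3.6,0.5,0,0,0,0.7],[-11.5,3.6,0.5,0,0,0,0.7]]

```text
clock: 1.8
ee_pos: [0.5564, -0.1003, 0.2]
ee_rot: [0.617, 0.787, -0.0, -0.001]
force: [-0.0, -0.3, 0.5]
finger_gap: 0.0598
gripper_force: 0.0
```

```bash
python3 - <<'E'
from m import *
c=cap('wrist','w1.png')
P=pts(c)
m=wood(c,(0,0,512,384));z=P[m][:,2];print(m.sum(),np.percentile(z,[5,25,50,75,95]).round(4))
t=m&(P[...,2]>.015);v,u=np.nonzero(t);W=ray(c,np.c_[u,v],.020)[:,:2].astype(np.float32)
r=cv2.minAreaRect(W*1000);print(r,W.mean(0));print('depth xy',P[t].mean(0))
E
python3 d.py .5575 -.103 .20 13.8
```

```text
8734 [0.0094 0.0105 0.0112 0.0125 0.0275]
((560.665771484375, 52.21622085571289), (207.76895141601562, 55.0341796875), 13.723799705505371) [0.61451656 0.07657085]
depth xy [0.61214502 0.07273049 0.03203712]
pos [ 0.5563 -0.0997  0.2003] gap 0.0599 t 1.85 j [-0.26  0.41  1.64  0.    1.09 -0.5 ]
shift cm [-0.35  0.04  0.03] rot [-0.0008 -0.0006  0.0004]
```

View pics/w1.png

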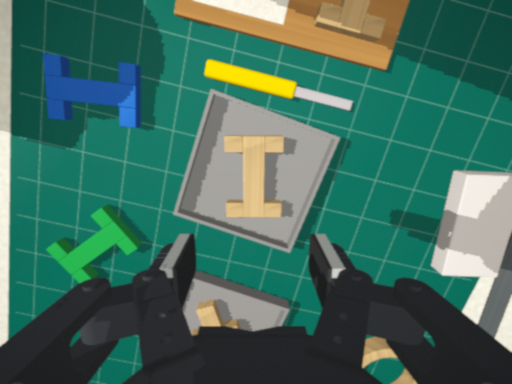

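The wrist view shows the tan I at (254,176), its web between the fingers and aligned with image vertical. The board is at the top. The mask picked up the board, so I measure again within the bin box.

```bash
python3 - <<'E'
from m import *
c=dict(np.load('wrist.npz'));P=pts(c)
m=wood(c,(215,125,295,225));print(m.sum(),np.percentile(P[m][:,2],[5,50,95]).round(4))
v,u=np.nonzero(m);W=ray(c,np.c_[u,v],.020)[:,:2].astype(np.float32)
print(cv2.minAreaRect(W*1000),W.mean(0))
T=dict(np.load('top.npz'));mt=wood(T,(272,137,326,190))
o=[];d=[]
for q,mm in((T,mt),(c,m)):
    a=ray(q,np.argwhere(mm)[:,::-1].mean(0),0)[0];e=q['extrinsics'][:3,3];o.append(e);d.append((a-e)/np.linalg.norm(a-e))
s=np.linalg.lstsq(np.c_[d[0],-d[1]],o[1]-o[0],rcond=None)[0];x=o[0]+s[0]*d[0];y=o[1]+s[1]*d[1];print(x,y)
E
python3 d.py .5575 -.103 .008 13.8
```

```text
2906 [0.0168 0.0208 0.022 ]
((560.0152587890625, -103.01844787597656), (65.79057312011719, 95.54994201660156), 13.565315246582031) [ 0.5597381  -0.10154334]
[ 0.56076004 -0.10431903  0.00563993] [ 0.56037322 -0.10375123  0.00549733]
pos [ 0.5563 -0.0997  0.2003] gap 0.0599 t 1.85 j [-0.26  0.41  1.64  0.    1.09 -0.5 ]
shift cm [-0.36  0.05 19.23] rot [-0.0008 -0.0006  0.0004]
```

The wrist view gives centre (0.560, -0.103), top z 0.021, size 66 x 96 mm and yaw 13.6°, agreeing with the top view to within 2.5 mm. I take the mean (0.5588, -0.1028) and descend.

Emit:
move_arm:
  steps:
    - [[-0.36,0.17,4,0,0,0,0.7],[-0.36,0.17,8,0,0,0,0.7],[-0.36,0.17,12,0,0,0,0.7],[-0.36,0.17,14.5,0,0,0,0.7],[-0.36,0.17,16.5,0,0,0,0.7],[-0.36,0.17,18,0,0,0,0.7],[-0.36,0.17,18.8,0,0,0,0.7],[-0.36,0.17,19.2,0,0,0,0.7],[-0.36,0.17,19.2,0,0,0,0.7]]

```text
clock: 2.75
ee_pos: [0.5595, -0.1033, 0.0088]
ee_rot: [0.617, 0.787, 0.0, 0.0]
force: [-0.0, -0.5, -0.7]
finger_gap: 0.0597
gripper_force: 0.0
```

Emit:
move_arm:
  steps:
    - [[0,0,0,0,0,0,0.1],[0,0,0,0,0,0,0.1],[0,0,0,0,0,0,0.1],[0,0,0,0,0,0,0.1],[0,0,0,0,0,0,0.1],[0,0,0,0,0,0,0.1],[0,0,0,0,0,0,0.1],[0,0,0,0,0,0,0.1]]

```text
clock: 3.55
ee_pos: [0.5599, -0.1036, 0.0095]
ee_rot: [0.617, 0.787, 0.0, 0.001]
force: [-1.0, 0.1, 5.3]
finger_gap: 0.0223
gripper_force: 59.5
```

Gripped at 60 N. Now I lift and compute the transfer.

Emit:
move_arm:
  steps:
    - [[0,0,-1,0,0,0,0.1],[0,0,-3,0,0,0,0.1],[0,0,-6,0,0,0,0.1],[0,0,-9,0,0,0,0.1],[0,0,-11,0,0,0,0.1],[0,0,-11,0,0,0,0.1],[0,0,-11,0,0,0,0.1]]

```text
clock: 4.25
ee_pos: [0.5592, -0.1035, 0.1188]
ee_rot: [0.617, 0.787, 0.0, 0.0]
force: [-0.2, 0.3, -0.7]
finger_gap: 0.0218
gripper_force: 58.9
```

```bash
python3 - <<'E'
from m import *
c=cap('wrist','w2.png');P=pts(c)
s=arm.get_state();print(s['ee_pos'],s['gripper_force'],s['finger_gap'])
E
python3 d.py .4945 .1133 .12 0.5
```

```text
[ 0.55883629 -0.10336008  0.11796891] 58.86548638343811 0.022145647137537368
pos [ 0.5588 -0.1034  0.118 ] gap 0.0221 t 4.3 j [-0.26  0.52  1.7  -0.    0.92 -0.51]
shift cm [22.58 -1.08 -0.19] rot [-0.0009 -0.0004  0.2322]
```

View pics/w2.png

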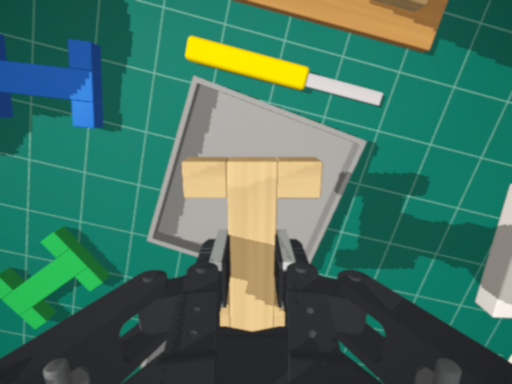

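The spacer is held squarely: far bar at (251,178), web between the pads. I move above the paper.

Emit:
move_arm:
  steps:
    - [[4,-0.2,0,0,0,0.05,0.1],[8,-0.4,0,0,0,0.1,0.1],[12,-0.6,0,0,0,0.15,0.1],[16,-0.8,0,0,0,0.2,0.1],[20,-1.0,0,0,0,0.232,0.1],[22.6,-1.1,0,0,0,0.232,0.1],[22.6,-1.1,0,0,0,0.232,0.1],[22.6,-1.1,0,0,0,0.232,0.1]]

```text
clock: 5.1
ee_pos: [0.4942, 0.1135, 0.1177]
ee_rot: [0.703, 0.711, -0.001, -0.0]
force: [0.7, -0.6, -0.4]
finger_gap: 0.0222
gripper_force: 58.9
```

```bash
python3 - <<'E'
from m import *
c=cap('wrist','w3.png');P=pts(c);s=arm.get_state();tz=s['ee_pos'][2];print(s['ee_pos'])
hsv=cv2.cvtColor(c['pixels'],cv2.COLOR_RGB2HSV)
m=(P[...,2]>tz-.02)&(P[...,2]<tz+.03)&(hsv[...,0]>5)&(hsv[...,0]<25)&(hsv[...,1]>60)&(hsv[...,2]>90);m[205:]=0
m=big(m);v,u=np.nonzero(m);z=np.percentile(P[m][:,2],[5,25,50,75,95]);print(m.sum(),z.round(4),u.min(),u.max(),v.min(),v.max())
top=tz-.0085+.020-.004
for h in(z[2],tz+.0115-.0):
    W=ray(c,np.c_[u,v],h)[:,:2].astype(np.float32);y=W[:,1];print('h',h,'ends y',y.min(),y.max())
    # bar: pixels with y extent beyond web's x extent
    q=W[(np.abs(W[:,0]-np.median(W[:,0]))>.016)];r=cv2.minAreaRect(q*1000);print(r)
E
python3 d.py .4945 .1133 .0145 0.5
```

```text
[0.49449395 0.1129711  0.11784834]
5874 [0.1226 0.1285 0.129  0.1295 0.1301] 182 322 157 204
h 0.12901414362200953 ends y 0.14019346 0.16343345
((494.7894287109375, 153.49356079101562), (65.38162994384766, 19.311574935913086), 0.5597403049468994)
h 0.12934833807422685 ends y 0.14030349 0.16348471
((494.7892761230469, 153.56942749023438), (65.21612548828125, 19.262826919555664), 0.5587184429168701)
pos [0.4945 0.113  0.1178] gap 0.0224 t 5.15 j [ 0.13  0.43  1.86 -0.    0.85  0.12]
shift cm [4.000e-02 1.000e-02 1.033e+01] rot [-0.0012  0.0003  0.0005]
```

View pics/w3.png

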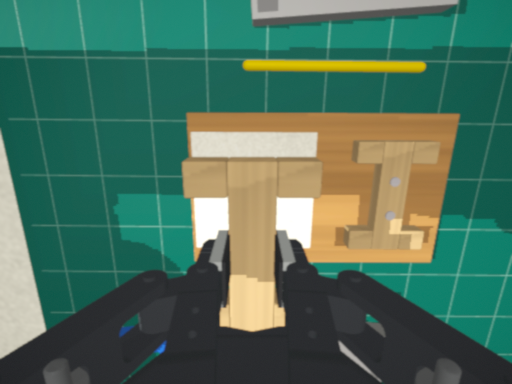

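The held spacer's centre is (0.4948, 0.1145) with yaw 0.56°, parallel to the sample. Its underside is 4.8 mm below the TCP. I lower it gently, shifting about 1 mm in −y.

Emit:
move_arm:
  steps:
    - [[-0.09,0,3,0,0,0,0.1],[-0.09,0,6,0,0,0,0.1],[-0.09,0,8,0,0,0,0.1],[-0.09,0,9.2,0,0,0,0.1],[-0.09,0,9.7,0,0,0,0.1],[-0.09,0,10.0,0,0,0,0.1],[-0.09,0,10.1,0,0,0,0.1],[-0.09,0,10.15,0,0,0,0.1],[-0.09,0,10.2,0,0,0,0.1],[-0.09,0,10.2,0,0,0,0.1]]

```text
clock: 6.15
ee_pos: [0.4949, 0.1125, 0.0169]
ee_rot: [0.704, 0.71, 0.0, 0.0]
force: [-0.1, -0.0, -0.1]
finger_gap: 0.0224
gripper_force: 58.9
```

Emit:
move_arm:
  steps:
    - [[0,0,0.05,0,0,0,0.1],[0,0,0.1,0,0,0,0.1],[0,0,0.1,0,0,0,0.1]]

```text
clock: 6.45
ee_pos: [0.4947, 0.1125, 0.0155]
ee_rot: [0.704, 0.71, -0.0, -0.0]
force: [-0.0, -0.8, -0.8]
finger_gap: 0.0224
gripper_force: 58.9
```

Emit:
move_arm:
  steps:
    - [[0,0,0.05,0,0,0,0.1],[0,0,0.1,0,0,0,0.1],[0,0,0.1,0,0,0,0.1]]

```text
clock: 6.75
ee_pos: [0.4947, 0.1125, 0.0154]
ee_rot: [0.704, 0.71, 0.0, 0.0]
force: [-5.0, -1.0, 15.3]
finger_gap: 0.0221
gripper_force: 60.7
```

Contact at about 15 N. Release and retreat straight up.

Emit:
move_arm:
  steps:
    - [[0,0,0,0,0,0,0.35],[0,0,0,0,0,0,0.5],[0,0,0,0,0,0,0.6],[0,0,0,0,0,0,0.6],[0,0,-0.5,0,0,0,0.6],[0,0,-2,0,0,0,0.6],[0,0,-5,0,0,0,0.6],[0,0,-9,0,0,0,0.6],[0,0,-13,0,0,0,0.6],[0,0,-17,0,0,0,0.6],[0,0,-20,0,0,0,0.6],[0,0,-20,0,0,0,0.6]]

```text
clock: 7.95
ee_pos: [0.4964, 0.1127, 0.2189]
ee_rot: [0.704, 0.71, 0.003, 0.002]
force: [0.0, 0.1, -0.4]
finger_gap: 0.0514
gripper_force: 0.0
```

```bash
python3 - <<'E'
from m import *
c=cap('wrist','w4.png');S=cap('scene','s4.png')
P=pts(c);hsv=cv2.cvtColor(c['pixels'],cv2.COLOR_RGB2HSV)
m=(P[...,2]>.02)&(P[...,2]<.032)&(hsv[...,1]>60)&(P[...,0]<.545)&(P[...,0]>.43)&(abs(P[...,1]-.113)<.08);m=big(m)
v,u=np.nonzero(m);W=ray(c,np.c_[u,v],.026)[:,:2].astype(np.float32);print(m.sum(),np.median(P[m][:,2]),cv2.minAreaRect(W*1000))
w=(hsv[...,1]<45)&(hsv[...,2]>95)&(abs(P[...,0]-.4945)<.07)&(abs(P[...,1]-.113)<.07)&(P[...,2]<.017)
v,u=np.nonzero(w);W=ray(c,np.c_[u,v],.010)[:,:2].astype(np.float32);print(cv2.minAreaRect(W*1000))
a=cv2.resize(c['pixels'][:,:,::-1],(400,300));b=cv2.resize(S['pixels'][150:300,160:360,::-1],(400,300))
cv2.imwrite('pics/c4.png',np.hstack([a,b]))
E
```

```text
2629 0.026857248476505335 ((495.6051330566406, 112.83601379394531), (64.94127655029297, 95.88180541992188), 0.3260478079319)
((496.1778869628906, 112.41317749023438), (107.98433685302734, 106.40525817871094), 0.4173819422721863)
```

View pics/c4.png

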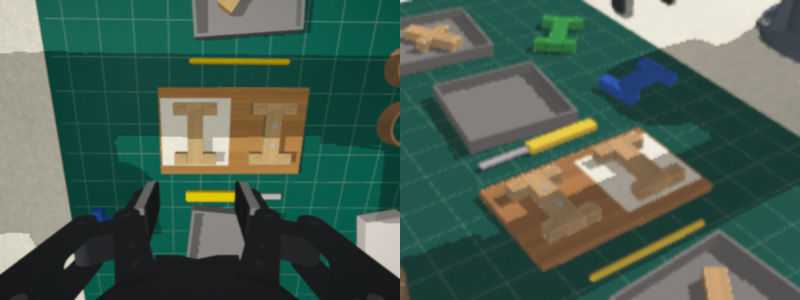

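The spacer lies flat on the paper at (195,132) in the left panel, parallel to the sample at (270,133). In the same view its centre is within 1 mm of the paper's, its yaw within 0.1° of the paper's, and its top is at 0.027.

```bash
python3 -c "
from workcell import arm
print(arm.close_job())"
```

```text
the job is handed in; nothing more can be done
None
```

The plywood I-shaped spacer lies flat on the paper square, within about 1 mm of its centre and parallel to the sample; I didn't touch the tee or cross spacers, and the job is handed in at about 8 s.

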